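# Level the line laser on the saw table and hold its foot for locking

### The job

Get the line laser on the saw table ready for setting the outfeed supports: press its keys fully, one at a time, red (power), then green (level line), then blue (manual mode, for levelling by hand). Then grip the black star knob of its levelling foot, lean down on it with about a kilogram's push so that the foot is planted, turn it until the bubble sits between the two black lines of the vial, and finish still gripping and pressing the knob down, without letting go, so that the lock nut can be tightened next. Leave the laser where it stands and do not disturb the tools and the mug around it.

Things in the scene. Friction and masses are not known exactly. Their poses are not given: they have to be found in the camera images.
- line_laser: Loose line laser, 1.9 kg, 268x124 mm, teal head on an aluminium plate (64 mm wide nose). Origin on the table; x runs from knob to laser window (away from the robot and 0.15 to 0.85 rad to the right), y left, z up. In mm: plate x -162 to 106, top z 32; head x 3 to 100, 115 wide, top z 82; rear feet (85, +-50); screw foot and knob (-130, 0); vial (-48, 0). Must stay within 40 mm of its place.
- key_red (a joint): Travel of the red key: 0 up to 0.005 m fully down. Sprung: moves from 1.5 N, fully down at 5 N. Pressed means over 0.003 m for 0.1 s while the other keys are up.
- key_green (a joint): Travel of the green key (the middle one), like the red one
- key_blue (a joint): Travel of the blue key, like the red one
- key_red_top (a point): Centre of the top of the round red key, 23 mm diameter, 8 mm proud of the keypad, about 91 mm above the table; at x 55, y 36 mm of the laser: the left one in the row of three, seen from the knob. Key centres are 36 mm apart.
- key_green_top (a point): Centre of the top of the green key (middle; x 55, y 0 mm of the laser)
- key_blue_top (a point): Centre of the top of the blue key (right; x 55, y -36 mm of the laser)
- knob_mid (a point): Middle of the star knob's gripping part, on its axis, 73 mm above the table. The lobed part, 48 mm across, grip at any yaw, spans 64 to 82 mm above the table; a 30 mm hub is below it down to 52 mm. Right-hand screw, 10 mm a turn: clockwise from above raises the plate at this end, the knob keeping its height. Takes 0.06 N m to turn; stays where left.
- knob: The black star knob with its hub, turning on the spindle; origin on its axis at its underside, 52 mm above the table, z up. At the end the fingers must be gripping it.
- foot_pad: Black rubber pad under the spindle, 28 mm diameter, by which the screw foot stands on the table; origin at its underside. It carries 7 to 9 N by itself; at the end it must carry 13 to 50 N, so the hand adds about 10 N downwards on the knob. Never over 80 N.
- bubble (a joint): Position in m of the pale bubble (14 mm long) along the green vial, 0 at the middle, + towards the head; it goes to the higher end. At the start the knob's end is too low and the bubble is 7 to 18 mm to the + side. A radian of knob clockwise moves it about -5.2 mm; it settles in under 1 s. Between the lines (black rings, 20 mm clear between) means within 0.003 of 0.
- vial_mid (a point): Top of the green vial at its middle between the two black lines; about 52 mm above the table
- spanner: Steel open-ended spanner, 51x210x9 mm, lying flat nearby for the lock nut; origin at the centre of its underside, long axis y; not needed, leave alone
- tape_measure: Yellow tape measure, 38x91x66 mm, behind the laser; origin at the centre of its underside; leave alone
- coffee_mug: White dotted mug, 82x114x91 mm, left of the rip fence; origin at the centre of its underside; leave alone
- comb_square: Combination square, 87x300x28 mm, lying left of the rip fence; origin at the centre of its underside; leave alone

How it is judged:
By the outcome, as a careful person would: the job done as asked, in the order asked, and still so for the second after the job is handed in, while the arm keeps its last pose, push and grip.
It also fails if it takes over 72 s, if anything falls off the work surface, if the arm or the gripper's body presses on something with over 40 N, if the wrist force passes 120 N, or if a joint passes its speed limit or range.

### The arm

A 6-joint arm with a two-finger parallel gripper is mounted at the origin on a cart in front of the work surface, level with it; the furniture and walls round the work are solid. World frame = base frame: x ahead of the robot, y to its left, z up, the work surface at z = 0. Lengths are in m, angles in rad, forces in N, time in s.
With the tool pointing down it reaches from about 0.3 to 0.85 m from the base axis. Payload 5.4 kg.
Tool frame: the origin (TCP) lies on the centre line of the jaws, within the pads' length; the fingertips stand 8 mm ahead of it and the grasp point (between the pads) lies 11 mm behind it (ctrl.tips_ahead is the z of the fingertips in the tool frame, in m); z points along the fingers, y is the line along which they close (so a half turn about z gives the same grasp; the last joint's range is limited). The gripper opens to 85 mm and grips with 20 to 120 N. Pads are 22 mm wide; open, the fingers measure 114 mm over their backs; the gripper's body (76 mm by 85 mm) begins 54 mm behind the grasp point. The pads swing forward as they close: fully open they stand 13 mm farther back than shut.
Start: joints at [-0.21, 0.158, 1.597, -0, 1.386, -0.21], TCP at [0.575, -0, 0.202] pointing down, gripper open.
Joint ranges: [-2.91, 2.91], [-0.94, 2.29], [0.18, 2.7], [-1.29, 4.43], [0.17, 2.64], [-3, 3]. Speed limits (rad/s): [2.57, 2.57, 3.14, 3.14, 3.14, 3.14].

### API

Orientations are given as a 3x3 rotation matrix whose columns are the frame's x, y, z axes.
In Python, from rig import read_state, cams, ctrl gives the robot as it stands. The module is installed in compiled form; this text tells all that it offers.
- The arm moves only by the shell command python3 -m crank 'ROWS' [OPENING] [FORCE]. ROWS is JSON, a list of rows, each an object of numbers: "dx", "dy", "dz": the shift along the tool's x, y, z in m; "ax", "ay", "az": the turn, a rotation vector about the tool's x, y, z in rad. In form: [{"dx": .., "dy": .., "dz": .., "ax": .., "ay": .., "az": ..}, ...]. A call has 1 to 12 rows; each row shifts and turns the commanded pose from where the row before left it, along the tool's axes as they then stand; what a row does not reach is not made up. A row lasts 1/10 s, in which the tool goes at most 50 mm and 8.59 degrees, less where a joint would pass 70% of its speed; a pose out of reach is approached as far as the arm can. A call is refused whole if a number of a shift passes 0.05 or a number of a turn 0.15, either way. A call with a gripper value outside its range is refused whole. OPENING is the closure, from 0 (fully open) to 1 (shut), set as the call begins (- or left out, the last holds). The fingers move at their own pace and stop on an object; FORCE is the grip in N (left out, the last holds). Time passes only in rows, so rows that do not move let the fingers close. It gives the time, the measured TCP pose, the force, the opening and the grip force at its end, in the units of the state.
- read_state(): the state, without advancing time (a new reading comes with each control period).
- cams.snapshot(name): name is "scene" or "side" or "wrist"; returns a dict with "color" (384x512x3 uint8, red, green, blue), "fx", "fy", "cx", "cy" (pixels), "world_to_cam" (4x4, takes a point from world to camera coordinates). Camera axes: x right, y up, looking along -z (the intrinsics and any distortion apply to the point x, -y, -z); pixel columns grow to the right and rows downward; lengths in m; the calibration is good to about 2 mm. A picture is of the moment at which its call begins. There is no depth.
- ctrl.hand_in(): hands the job in; it is judged then, once.
The state is a dict: "time": time; "q": joint angles; "joint_velocities": joint speeds; "effort": joint torques, N m; "position": TCP position; "tcp_rot": TCP orientation; "force": force on the tool from outside, world axes, zero at the start; "moment": the same for the moment, N m; "gripper_width": finger opening in m; "grasp_force": force on a finger pad.
Only numpy, scipy, OpenCV 4.12 (cv2) and the standard library are available. Lean on these libraries where they do the work, as an engineer would, in place of code of your own. Each camera call takes 0.05 s, during which the arm holds its last target. There are 200 camera calls.

## Working session

There is one attempt and no reset: what is moved stays moved. The work goes in short steps, Python scripts to look and compute and a shell command to move; the robot and the scene stay as the last step left them, time stands still between calls to the robot, and variables do not carry over. Pictures are saved under pics/ and viewed, at most 10 in all, crops included, and the job is handed in when it is done.

```bash
mkdir -p pics
cat > h.py <<'E'
import numpy as np, cv2
from rig import read_state, cams, ctrl
def snap(n,f=None):
    s=cams.snapshot(n)
    if f: cv2.imwrite('pics/'+f,s['color'][:,:,::-1])
    return s
def ray(s,u,v):
    W=np.array(s['world_to_cam']);R=W[:3,:3];o=-R.T@W[:3,3]
    d=R.T@np.array([(u-s['cx'])/s['fx'],-(v-s['cy'])/s['fy'],-1.]);return o,d
def onplane(s,u,v,z):
    o,d=ray(s,u,v);return o+d*(z-o[2])/d[2]
def proj(s,p):
    c=np.array(s['world_to_cam'])@np.append(p,1);return s['cx']+s['fx']*c[0]/-c[2], s['cy']-s['fy']*c[1]/-c[2]
def blobs(s,lo,hi,amin=30):
    h=cv2.cvtColor(s['color'],cv2.COLOR_RGB2HSV);m=cv2.inRange(h,np.array(lo),np.array(hi))
    n,l,st,c=cv2.connectedComponentsWithStats(m)
    return [(c[i].round(1).tolist(),st[i].tolist()) for i in range(1,n) if st[i][4]>=amin]
E
python3 - <<'E'
from h import *
a=[snap(n) for n in("scene","side","wrist")]
cv2.imwrite('pics/a.png',cv2.resize(np.hstack([x['color'][:,:,::-1] for x in a[:2]]),(800,300)))
cv2.imwrite('pics/w.png',a[2]['color'][:,:,::-1])
for x in a:
    print('cam',ray(x,256,192), x['fx'], [k for k in x])
    for nm,lo,hi in(('red',(0,150,80),(6,255,255)),('red2',(174,150,80),(180,255,255)),('grn',(40,120,60),(80,255,255)),('blu',(100,140,60),(128,255,255))):print(nm,blobs(x,lo,hi))
print(read_state())
E
```

```text
cam (array([-0.44371767, -0.67244645,  0.65649144]), array([ 0.78649403,  0.43973012, -0.43369792])) 487.1514307004014 ['color', 'fx', 'fy', 'cx', 'cy', 'world_to_cam']
red [([344.2, 221.5], [340, 219, 10, 6, 38])]
red2 []
grn [([353.2, 227.7], [349, 225, 10, 7, 53]), ([317.1, 253.7], [304, 247, 26, 12, 122])]
blu [([475.3, 253.2], [411, 2, 101, 382, 17772]), ([363.0, 235.1], [358, 232, 11, 8, 71])]
cam (array([0.52034784, 0.8101364 , 0.70152485]), array([ 0.04876371, -0.80953655, -0.58542954])) 363.1967860141745 ['color', 'fx', 'fy', 'cx', 'cy', 'world_to_cam']
red [([125.2, 47.6], [0, 0, 228, 102, 3836]), ([73.7, 8.0], [68, 0, 13, 17, 129])]
red2 []
grn [([291.3, 155.7], [283, 151, 18, 10, 65]), ([243.6, 355.2], [228, 339, 32, 33, 106])]
blu [([62.9, 6.5], [58, 0, 11, 14, 99]), ([110.2, 15.1], [91, 0, 40, 32, 515]), ([163.0, 18.7], [129, 0, 62, 43, 952]), ([214.6, 22.6], [197, 0, 38, 59, 757]), ([266.9, 5.3], [237, 0, 53, 16, 402]), ([431.7, 86.8], [347, 0, 165, 178, 6389]), ([437.8, 20.9], [423, 9, 35, 27, 386]), ([20.7, 20.8], [16, 14, 10, 13, 60]), ([298.7, 85.9], [265, 35, 76, 
[... 606 characters left out ...]
'joint_velocities': array([ 5.44245485e-04, -1.93313285e-03, -3.45603909e-03,  5.14836096e-05,
        8.74372896e-04,  1.04392973e-03]), 'effort': array([-2.14565043e-04, -3.96382570e+01, -3.31784391e+01, -3.73612720e-04,
        5.52137004e-03,  3.93964319e-05]), 'position': array([5.74503272e-01, 9.96605398e-05, 2.01228344e-01]), 'tcp_rot': array([[-1.09281994e-05,  9.99999005e-01, -1.41039145e-03],
       [ 9.99999947e-01,  1.13856963e-05,  3.24368218e-04],
       [ 3.24383954e-04, -1.41038783e-03, -9.99998953e-01]]), 'force': array([ 0.12831164,  0.06267521, -0.1419817 ]), 'moment': array([-0.00944807, -0.01433054,  0.01635925]), 'grasp_force': 0.0, 'gripper_width': 0.08572486311037913}
```

View pics/a.png

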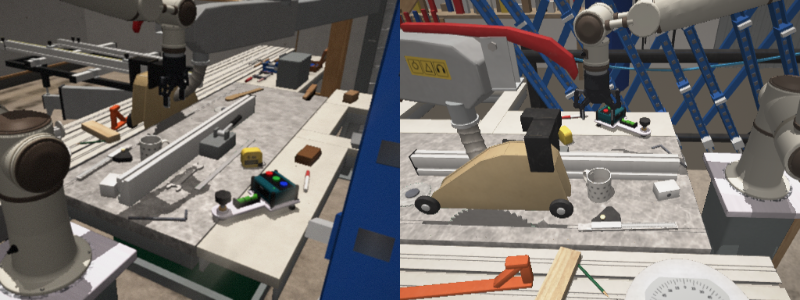

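View pics/w.png

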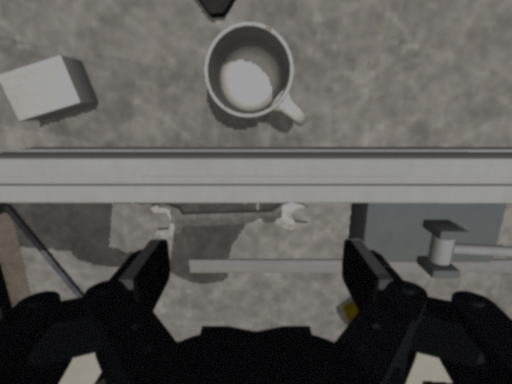

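The scene view shows keys at about (344,221), (353,228) and (363,235), the vial at (317,254) and the knob near (285,253). The side view has the knob near (314,157). The wrist camera is too far left to see the laser.

Run:
```python
from h import *
a=snap("scene"); b=snap("side")
K=[onplane(a,*p,.091) for p in((344.2,221.5),(353.2,227.7),(363,235.1))]
V=onplane(a,317.1,253.7,.050)
print(np.round(K,4),V.round(4))
for p in K+[V]: print(np.round(proj(b,p),1))
def dark(s,x0,x1,y0,y1):
    g=s['color'][y0:y1,x0:x1].max(2);n,l,st,c=cv2.connectedComponentsWithStats((g<60).astype(np.uint8))
    return [((c[i]+[x0,y0]).round(1).tolist(),(st[i][:4]+[x0,y0,0,0]).tolist(),int(st[i][4])) for i in range(1,n) if st[i][4]>20]
print(dark(a,265,305,235,285));print(dark(b,300,330,140,180))
A=cv2.resize(a['color'][200:290,250:400],(800,480));B=cv2.resize(b['color'][110:190,230:350],(800,533))
cv2.imwrite('pics/c.png',np.vstack([cv2.resize(A,(480,300)),cv2.resize(B,(480,300))])[:,:,::-1])
```

```text
[[ 0.5518 -0.3593  0.091 ]
 [ 0.5345 -0.3879  0.091 ]
 [ 0.5138 -0.4186  0.091 ]] [ 0.4477 -0.337   0.05  ]
[265.8 139.3]
[270.7 135.7]
[276.4 131.9]
[294.5 152.6]
[([283.9, 252.9], [276, 244, 19, 20], 247)]
[([312.6, 158.1], [307, 154, 13, 9], 57)]
```

View pics/c.png

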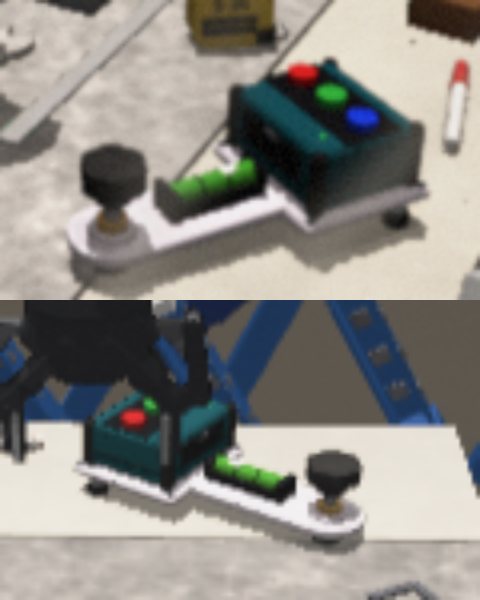

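```bash
python3 -m crank '[{"dx":-0.039,"dy":-0.004,"dz":-0.016},{"dx":-0.039,"dy":-0.004,"dz":-0.016},{"dx":-0.039,"dy":-0.004,"dz":-0.016},{"dx":-0.039,"dy":-0.004,"dz":-0.016},{"dx":-0.039,"dy":-0.004,"dz":-0.016},{"dx":-0.039,"dy":-0.004,"dz":-0.016},{"dx":-0.039,"dy":-0.004,"dz":-0.016},{"dx":-0.039,"dy":-0.004,"dz":-0.016},{"dx":-0.039,"dy":-0.004,"dz":-0.016},{"dx":-0.039,"dy":-0.004,"dz":-0.016}]'
python3 -m crank '[{"az":-0.125},{"az":-0.125},{"az":-0.125},{"az":-0.125},{"az":-0.125},{"az":-0.125},{"az":-0.125},{"az":-0.125},{"dx":0},{"dx":0}]'
python3 - <<'E'
from h import *
s=snap("wrist","w2.png")
print(read_state()['q'].round(3))
for nm,lo,hi in(('red',(0,150,60),(6,255,255)),('grn',(40,120,50),(80,255,255)),('blu',(100,140,60),(128,255,255))):print(nm,blobs(s,lo,hi))
E
```

```text
[-0.21   0.159  1.597 -0.     1.386 -0.21 ]
red []
grn []
blu []invalid input at $[0]: expected keys dx, dy, dz, ax, ay, az
invalid input at $[0]: expected keys dx, dy, dz, ax, ay, az
```

View pics/w2.png

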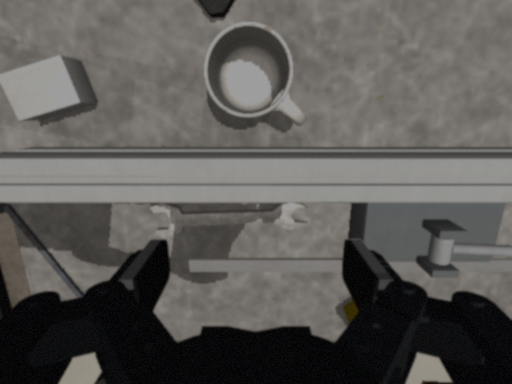

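The arm didn't move and the picture is unchanged: every row needs all six keys.

```bash
python3 -m crank '[{"dx":-0.039,"dy":-0.004,"dz":-0.016,"ax":0,"ay":0,"az":0},{"dx":-0.039,"dy":-0.004,"dz":-0.016,"ax":0,"ay":0,"az":0},{"dx":-0.039,"dy":-0.004,"dz":-0.016,"ax":0,"ay":0,"az":0},{"dx":-0.039,"dy":-0.004,"dz":-0.016,"ax":0,"ay":0,"az":0},{"dx":-0.039,"dy":-0.004,"dz":-0.016,"ax":0,"ay":0,"az":0},{"dx":-0.039,"dy":-0.004,"dz":-0.016,"ax":0,"ay":0,"az":0},{"dx":-0.039,"dy":-0.004,"dz":-0.016,"ax":0,"ay":0,"az":0},{"dx":-0.039,"dy":-0.004,"dz":-0.016,"ax":0,"ay":0,"az":0},{"dx":-0.039,"dy":-0.004,"dz":-0.016,"ax":0,"ay":0,"az":0},{"dx":-0.039,"dy":-0.004,"dz":-0.016,"ax":0,"ay":0,"az":0}]'
python3 -m crank '[{"dx":0,"dy":0,"dz":0,"ax":0,"ay":0,"az":-0.125},{"dx":0,"dy":0,"dz":0,"ax":0,"ay":0,"az":-0.125},{"dx":0,"dy":0,"dz":0,"ax":0,"ay":0,"az":-0.125},{"dx":0,"dy":0,"dz":0,"ax":0,"ay":0,"az":-0.125},{"dx":0,"dy":0,"dz":0,"ax":0,"ay":0,"az":-0.125},{"dx":0,"dy":0,"dz":0,"ax":0,"ay":0,"az":-0.125},{"dx":0,"dy":0,"dz":0,"ax":0,"ay":0,"az":-0.125},{"dx":0,"dy":0,"dz":0,"ax":0,"ay":0,"az":-0.125},{"dx":0,"dy":0,"dz":0,"ax":0,"ay":0,"az":0},{"dx":0,"dy":0,"dz":0,"ax":0,"ay":0,"az":0},{"dx":0,"dy":0,"dz":0,"ax":0,"ay":0,"az":0}]'
python3 - <<'E'
from h import *
s=snap("wrist","w3.png")
print(read_state()['q'].round(3))
for nm,lo,hi in(('red',(0,150,60),(6,255,255)),('grn',(40,120,50),(80,255,255)),('blu',(100,140,60),(128,255,255))):print(nm,blobs(s,lo,hi))
E
```

```text
time: 1.3
position: [0.5345, -0.3915, 0.3626]
tcp_rot: [[0.0, 1.0, 0.0], [1.0, -0.0, 0.0], [0.0, 0.0, -1.0]]
force: [0.3, -1.4, 0.6]
gripper_width: 0.0855
grasp_force: 0.0
time: 2.4
position: [0.535, -0.39, 0.362]
tcp_rot: [[-0.84, 0.542, -0.0], [0.542, 0.84, 0.0], [0.0, 0.0, -1.0]]
force: [0.6, 0.3, 0.5]
gripper_width: 0.0854
grasp_force: 0.0
[-0.812  0.347  1.064  0.     1.731 -1.81 ]
red [([283.2, 156.3], [276, 149, 15, 16, 177]), ([300.7, 255.7], [293, 248, 16, 16, 90])]
grn [([260.4, 84.9], [255, 63, 12, 48, 438]), ([259.8, 156.3], [253, 149, 15, 16, 186])]
blu [([40.1, 149.1], [0, 74, 89, 182, 3396]), ([8.1, 110.5], [0, 104, 19, 13, 150]), ([109.4, 213.7], [14, 115, 128, 186, 4647]), ([236.1, 156.1], [229, 149, 16, 15, 187]), ([185.5, 268.8], [165, 175, 55, 167, 3736]), ([223.1, 281.6], [203, 225, 48, 104, 1759]), ([77.8, 291.7], [70, 287, 16, 10, 64]), ([89.0, 370.1], [77, 353, 27, 31, 440])]
```

View pics/w3.png

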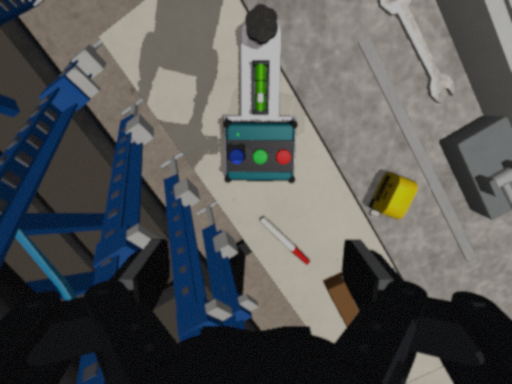

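The wrist view shows the whole laser, well aligned: red (283,156), green (260,156), blue (236,156), knob (262,24), vial (260,85) with the bubble near row 97, towards the head.

```bash
cat > loc.py <<'E'
from h import *
def locate(s):
    px=[max((b for b in blobs(s,lo,hi) if abs(b[0][1]-156)<8 and b[1][4]>120),key=lambda b:b[1][4])[0] for lo,hi in(((0,150,60),(6,255,255)),((40,120,50),(80,255,255)),((100,140,60),(128,255,255)))]
    return [onplane(s,*p,.091) for p in px]
E
python3 - <<'E'
from loc import *
s=snap("wrist"); K=locate(s); print(np.round(K,4), np.linalg.norm(K[0]-K[1]),np.linalg.norm(K[1]-K[2]))
g=s['color'][0:50,235:290].max(2); n,l,st,c=cv2.connectedComponentsWithStats((g<60).astype(np.uint8));i=1+st[1:,4].argmax()
m=(l==i).astype(np.uint8);(u,v),r=cv2.minEnclosingCircle(cv2.findContours(m,0,1)[0][0]);print('knob',st[i],c[i]+[235,0],u+235,v,r)
N=onplane(s,c[i][0]+235,c[i][1],.080);V=onplane(s,260.4,84.9,.050)
y=K[0]-K[2];y/=np.linalg.norm(y);G=np.mean(K,0);x=np.array([y[1],-y[0],0])
print('knob',N.round(4),'vial',V.round(4),'yaw keys',np.arctan2(x[1],x[0]),'yaw line',np.arctan2(*(G-N)[1::-1]),'dist',np.linalg.norm((G-N)[:2]),np.linalg.norm((G-V)[:2]))
# bubble profile along the vial
cr=s['color'][55:118,255:267].astype(int); 
for k in range(len(cr)): print(55+k,cr[k,3:9].mean(0).round().astype(int).tolist(),end=' ')
st=read_state();R=st['tcp_rot']
for nm,p in zip(('r','g','b','N'),K+[N]): print(nm,(R.T@(p-st['position'])).round(4))
print(ctrl.tips_ahead)
b=snap('scene')
for p in K+[N,V]: print(np.round(proj(b,p),1))
E
```

```text
[[ 0.5603 -0.3551  0.091 ]
 [ 0.5407 -0.3849  0.091 ]
 [ 0.3515 -0.6583  0.091 ]] 0.03568290068387118 0.33251661022069423
knob [ 11   5  31  39 906] [260.99779249  23.92494481] 260.5 24.0 19.163867950439453
knob [ 0.3877 -0.2849  0.08  ] vial [ 0.453  -0.3269  0.05  ] yaw keys -0.6030319979474006 yaw line -1.0817349387539181 dist 0.2052800721081661 0.1426742241114415
55 [181, 181, 181] 56 [180, 181, 181] 57 [180, 180, 181] 58 [176, 176, 177] 59 [156, 156, 156] 60 [110, 110, 110] 61 [65, 65, 65] 62 [59, 66, 58] 63 [63, 87, 54] 64 [64, 115, 40] 65 [65, 134, 21] 66 [68, 142, 14] 67 [69, 144, 12] 68 [69, 145, 15] 69 [69, 145, 16] 70 [69, 144, 16] 71 [69, 144, 14] 72 [70, 144, 15] 73 [70, 145, 16] 74 [71, 145, 18] 75 [71, 146, 16] 76 [70, 146, 15] 77 [70, 146, 16] 78 [69, 142, 18] 79 [62, 127, 18] 80 [56, 113, 22] 81 [61, 123, 19] 82 [68, 140, 18] 83 [70, 145, 17] 84 [70, 145, 16] 85 [72, 146, 17] 86 [70, 145, 16] 87 [69, 143, 16] 88 [68, 140, 16] 89 [66, 138, 16] 90 [66, 137, 15] 91 [71, 137, 27] 92 [90, 140, 65] 93 [122, 147, 111] 94 [150, 158, 144] 95 [159, 163, 156] 96 [160, 164, 158] 97 [161, 166, 158] 98 [162, 167, 159] 99 [161, 167, 158] 100 [157, 164, 154] 101 [141, 156, 135] 102 [107, 143, 92] 103 [75, 138, 40] 104 [68, 138, 20] 105 [66, 137, 17] 106 [68, 138, 20] 107 [66, 137, 16] 108 [66, 136, 19] 109 [65, 129, 24] 110 [63, 110, 40] 111 [61, 84, 52] 112 [60, 64, 59] 113 [68, 68, 68] 114 [108, 107, 108] 115 [150, 150, 151] 116 [173, 173, 174] 117 [179, 179, 180] r [-0.0024  0.0431  0.271 ]
g [-0.0021  0.0074  0.271 ]
b [ 0.009  -0.3249  0.271 ]
N [0.1807 0.0087 0.282 ]
0.008
[343.8 219.6]
[352.9 226.2]
[462.3 310.2]
[285.5 248.2]
[313.9 251.4]
```

Run:
```python
from h import *
w=snap("wrist");a=snap("scene");b=snap("side")
bs=[x for x in blobs(b,(0,130,60),(8,255,255),8)+blobs(b,(40,120,50),(80,255,255),8)+blobs(b,(100,140,60),(128,255,255),8) if 250<x[0][0]<300 and 120<x[0][1]<165];print(bs)
def tri(obs):
    A=np.zeros((3,3));B=np.zeros(3)
    for s,u,v in obs:
        o,d=ray(s,u,v);d/=np.linalg.norm(d);P=np.eye(3)-np.outer(d,d);A+=P;B+=P@o
    p=np.linalg.solve(A,B);return p.round(4),[np.round(np.array(proj(s,p))-(u,v),1).tolist() for s,u,v in obs]
P={'red':((283.2,156.3),(344.2,221.5)),'grn':((259.8,156.3),(353.2,227.7)),'blu':((236.1,156.1),(363,235.1)),'vial':((260.4,84.9),(317.1,253.7)),'knob':((261,24),(284.2,249.5))}
for k,(p,q) in P.items(): print(k,tri([(w,*p),(a,*q)]))
for k,q in(('red',(263.2,141.2)),('vial',(291.3,155.7)),('knob',(312.6,157))): print(k,tri([(w,*P[k][0]),(b,*q)]),tri([(a,*P[k][1]),(b,*q)]))
```

```text
[([263.0, 141.2], [260, 139, 7, 5, 25]), ([268.6, 137.4], [266, 135, 6, 6, 29]), ([291.4, 155.8], [283, 151, 18, 10, 68])]
red (array([ 0.5616, -0.3555,  0.0853]), [[-0.3, 0.3], [-0.3, -0.0]])
grn (array([ 0.5417, -0.3855,  0.0868]), [[-0.1, 0.2], [-0.1, 0.0]])
blu (array([ 0.5218, -0.4161,  0.0862]), [[-0.1, 0.2], [-0.2, 0.0]])
vial (array([ 0.454 , -0.3305,  0.0451]), [[-1.6, 2.1], [-1.7, -0.3]])
knob (array([ 0.3867, -0.2835,  0.0764]), [[0.5, -0.7], [0.4, 0.1]])
red (array([ 0.5612, -0.3549,  0.0854]), [[-0.0, -0.1], [-0.0, -0.0]]) (array([ 0.5613, -0.3561,  0.0852]), [[-0.1, 0.1], [-0.1, -0.1]])
vial (array([ 0.456 , -0.3267,  0.043 ]), [[1.1, 1.9], [0.9, -0.0]]) (array([ 0.4597, -0.3319,  0.0408]), [[-0.3, 0.3], [-0.2, -0.2]])
knob (array([ 0.3865, -0.2828,  0.0644]), [[0.6, 1.2], [0.5, -0.1]]) (array([ 0.3911, -0.2779,  0.0698]), [[-1.0, 1.0], [-0.6, -0.7]])
```

```bash
python3 -m crank '[{"dx":-0.003,"dy":0.0434,"dz":0.01,"ax":0,"ay":0,"az":0},{"dx":0,"dy":0,"dz":0.04,"ax":0,"ay":0,"az":0},{"dx":0,"dy":0,"dz":0.045,"ax":0,"ay":0,"az":0},{"dx":0,"dy":0,"dz":0.045,"ax":0,"ay":0,"az":0},{"dx":0,"dy":0,"dz":0.045,"ax":0,"ay":0,"az":0},{"dx":0,"dy":0,"dz":0.04,"ax":0,"ay":0,"az":0},{"dx":0,"dy":0,"dz":0,"ax":0,"ay":0,"az":0},{"dx":0,"dy":0,"dz":0,"ax":0,"ay":0,"az":0},{"dx":0,"dy":0,"dz":0,"ax":0,"ay":0,"az":0}]' 1 30
python3 - <<'E'
from h import *
s=snap('wrist');b=snap('scene')
print(ctrl.tips_ahead,read_state()['position'],read_state()['force'])
cv2.imwrite('pics/d.png',np.hstack([s['color'],cv2.resize(b['color'][150:270,260:420],(512,384))])[:,:,::-1][:, ::1][:,200:1000])
E
```

```text
time: 3.6
position: [0.5627, -0.3566, 0.1408]
tcp_rot: [[-0.841, 0.54, 0.004], [0.54, 0.841, -0.004], [-0.006, -0.001, -1.0]]
force: [0.1, -0.8, 1.4]
gripper_width: -0.0004
grasp_force: 0.0
0.008 [ 0.56255848 -0.35659732  0.14069011] [0.03037657 0.97040858 0.12256682]
```

View pics/d.png

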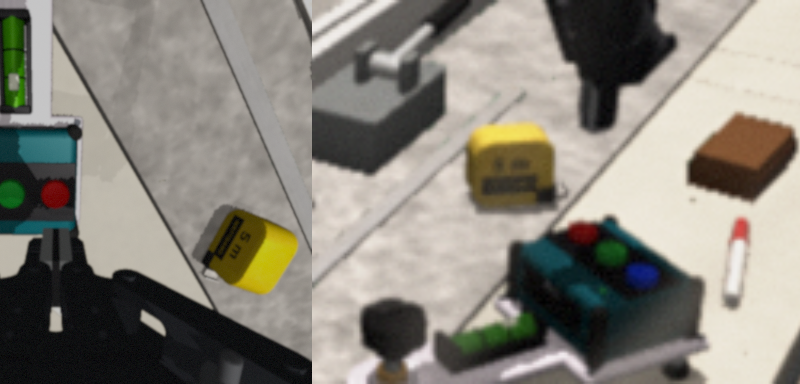

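The wrist view shows the shut fingers in line with the red key (255,194). The scene view shows them above it.

```bash
python3 -m crank '[{"dx":0,"dy":0,"dz":0.015,"ax":0,"ay":0,"az":0},{"dx":0,"dy":0,"dz":0.015,"ax":0,"ay":0,"az":0},{"dx":0,"dy":0,"dz":0,"ax":0,"ay":0,"az":0}]'
python3 - <<'E'
from h import *
s=snap('wrist');st=read_state();print(st['position'],st['force'])
for lo,hi in(((0,150,40),(6,255,255)),((40,120,40),(80,255,255)),((100,140,40),(128,255,255))):
  for c,q in blobs(s,lo,hi,150):
    p=onplane(s,*c,.090);t=st['tcp_rot'].T@(p-st['position'])
    if np.linalg.norm(t[:2])<.09: print(c,q,p.round(4),t.round(4))
E
```

```text
time: 4.0
position: [0.559, -0.3534, 0.103]
tcp_rot: [[-0.841, 0.54, -0.005], [0.54, 0.841, 0.004], [0.006, 0.001, -1.0]]
force: [-0.5, -0.2, -0.2]
gripper_width: -0.0001
grasp_force: 0.0
[ 0.55960297 -0.3539173   0.1043212 ] [ 0.17324821  1.29852632 -0.18884891]
[253.5, 215.0] [237, 199, 34, 30, 569] [ 0.5586 -0.3538  0.09  ] [ 0.0008 -0.0005  0.0143]
[201.0, 216.7] [184, 199, 35, 36, 951] [ 0.5405 -0.3843  0.09  ] [-0.0004 -0.0359  0.0143]
[148.8, 216.0] [131, 198, 37, 37, 1028] [ 0.521  -0.4136  0.09  ] [ 0.0001 -0.0711  0.0143]
```

```bash
python3 -m crank '[{"dx":0,"dy":0,"dz":0.006,"ax":0,"ay":0,"az":0},{"dx":0,"dy":0,"dz":0.004,"ax":0,"ay":0,"az":0},{"dx":0,"dy":0,"dz":0.002,"ax":0,"ay":0,"az":0},{"dx":0,"dy":0,"dz":0,"ax":0,"ay":0,"az":0},{"dx":0,"dy":0,"dz":0,"ax":0,"ay":0,"az":0}]'
```

```text
time: 4.55
position: [0.5611, -0.3552, 0.0952]
tcp_rot: [[-0.841, 0.54, 0.0], [0.54, 0.841, -0.0], [-0.0, -0.0, -1.0]]
force: [0.2, -0.7, -0.4]
gripper_width: -0.0002
grasp_force: 0.0
```

```bash
python3 -m crank '[{"dx":0,"dy":0,"dz":0.002,"ax":0,"ay":0,"az":0},{"dx":0,"dy":0,"dz":0,"ax":0,"ay":0,"az":0},{"dx":0,"dy":0,"dz":0,"ax":0,"ay":0,"az":0}]';python3 -m crank '[{"dx":0,"dy":0,"dz":0.002,"ax":0,"ay":0,"az":0},{"dx":0,"dy":0,"dz":0,"ax":0,"ay":0,"az":0},{"dx":0,"dy":0,"dz":0,"ax":0,"ay":0,"az":0}]'
```

```text
time: 4.85
position: [0.561, -0.3551, 0.093]
tcp_rot: [[-0.841, 0.54, -0.0], [0.54, 0.841, 0.0], [0.0, 0.0, -1.0]]
force: [-0.6, -0.4, 0.5]
gripper_width: 0.0002
grasp_force: 0.0
time: 5.15
position: [0.5609, -0.355, 0.0908]
tcp_rot: [[-0.841, 0.54, -0.0], [0.54, 0.841, 0.0], [0.0, 0.0, -1.0]]
force: [-0.4, 0.2, -0.6]
gripper_width: 0.0001
grasp_force: 0.0
```

```bash
python3 -m crank '[{"dx":0,"dy":0,"dz":0.002,"ax":0,"ay":0,"az":0},{"dx":0,"dy":0,"dz":0,"ax":0,"ay":0,"az":0},{"dx":0,"dy":0,"dz":0,"ax":0,"ay":0,"az":0}]';python3 -m crank '[{"dx":0,"dy":0,"dz":0.002,"ax":0,"ay":0,"az":0},{"dx":0,"dy":0,"dz":0,"ax":0,"ay":0,"az":0},{"dx":0,"dy":0,"dz":0,"ax":0,"ay":0,"az":0}]'
python3 - <<'E'
from h import *
s=snap('wrist');b=snap('scene')
cv2.imwrite('pics/e.png',np.hstack([cv2.resize(s['color'][150:290,160:350],(400,300)),cv2.resize(b['color'][190:250,320:400],(400,300))])[:,:,::-1])
E
```

```text
time: 5.45
position: [0.5609, -0.3551, 0.0889]
tcp_rot: [[-0.841, 0.54, -0.0], [0.54, 0.841, 0.0], [0.0, 0.0, -1.0]]
force: [-0.5, -0.0, -0.2]
gripper_width: 0.0001
grasp_force: 0.0
time: 5.75
position: [0.5609, -0.3551, 0.0869]
tcp_rot: [[-0.841, 0.54, -0.0], [0.54, 0.841, 0.0], [0.0, 0.0, -1.0]]
force: [-0.1, -0.3, 0.1]
gripper_width: -0.0002
grasp_force: 0.0
```

View pics/e.png

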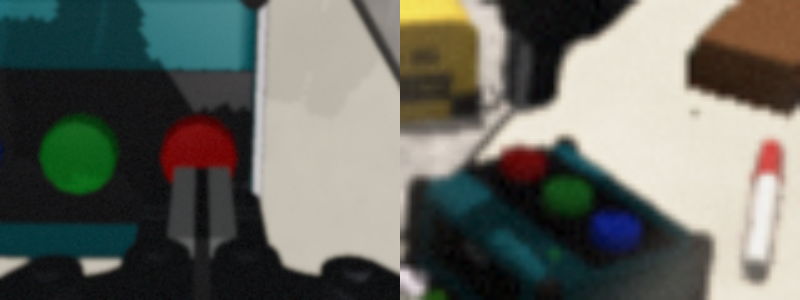

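The wrist view shows the tips still short of touching, their lower edge at about (255,228) across the red key. In the scene view they end near (346,211), above the key at (344,221). I'll measure the tip height.

Run:
```python
from h import *
s=snap('wrist');b=snap('scene');d=snap('side');st=read_state();R=st['tcp_rot'];p=st['position']
for dx in(0,.006,.011):
  o,r=ray(s,255,228.4);o=R.T@(o-p);r=R.T@r;t=(dx-o[0])/r[0];print('wrist: tip tool coords if face at',dx,(o+t*r).round(4))
for z in(-.02,-.01,0,.008):
  q=p+R@[0,0,z];print(z,q.round(4),'scene',np.round(proj(b,q),1),'wrist',np.round(proj(s,q),1),'side',np.round(proj(d,q),1))
cv2.imwrite('pics/f.png',np.hstack([cv2.resize(d['color'][95:170,215:315],(400,300)),cv2.resize(b['color'][185:245,310:390],(400,300))])[:,:,::-1])
print(st['position'],ctrl.tips_ahead)
```

```text
wrist: tip tool coords if face at 0 [ 0.      0.0005 -0.0095]
wrist: tip tool coords if face at 0.006 [ 0.006   0.0005 -0.0234]
wrist: tip tool coords if face at 0.011 [ 0.011   0.0005 -0.035 ]
-0.02 [ 0.561  -0.3551  0.107 ] scene [344.6 213.6] wrist [254.2 235.8] side [263.2 135.8]
-0.01 [ 0.561  -0.3551  0.097 ] scene [344.2 217.3] wrist [254.2 228.7] side [263.2 138.3]
0 [ 0.561  -0.3551  0.087 ] scene [343.8 220.9] wrist [254.3 222.4] side [263.2 140.8]
0.008 [ 0.561  -0.3551  0.079 ] scene [343.4 223.8] wrist [254.3 217.8] side [263.2 142.7]
[ 0.56096752 -0.35514443  0.08704256] 0.008
```

View pics/f.png

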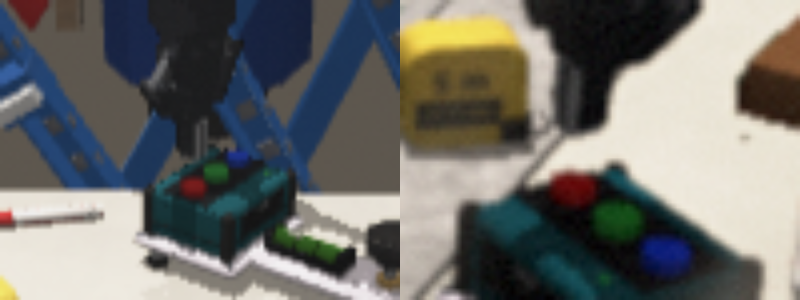

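Side tips are at about (265,133) and scene tips at (346,211). So the tips are really about 28 mm above the key, well short of where the stated tips_ahead puts them. I'll go on down, watching the force.

```bash
python3 -m crank '[{"dx":0,"dy":0,"dz":0.006,"ax":0,"ay":0,"az":0},{"dx":0,"dy":0,"dz":0.006,"ax":0,"ay":0,"az":0},{"dx":0,"dy":0,"dz":0,"ax":0,"ay":0,"az":0}]' | grep -E 'pos|force:';python3 -m crank '[{"dx":0,"dy":0,"dz":0.003,"ax":0,"ay":0,"az":0},{"dx":0,"dy":0,"dz":0.003,"ax":0,"ay":0,"az":0},{"dx":0,"dy":0,"dz":0,"ax":0,"ay":0,"az":0}]'| grep -E 'pos|force:'
python3 - <<'E'
from h import *
b=snap('scene');d=snap('side');st=read_state();print(st['position'])
for n,s,(x0,x1,y0,y1) in(('scene',b,(330,360,195,230)),('side',d,(255,275,125,150))):
  u=345 if n=='scene' else 264
  print(n,[(v,s['color'][v,u].tolist()) for v in range(y0+5,y1-4)])
E
```

```text
position: [0.5601, -0.3543, 0.0732]
force: [0.0, 0.8, -0.5]
grasp_force: 0.0
position: [0.5607, -0.3549, 0.0684]
force: [-0.2, -0.3, -0.1]
grasp_force: 0.0
[ 0.56094049 -0.3551027   0.06894286]
scene [(200, [23, 22, 20]), (201, [12, 12, 15]), (202, [19, 20, 20]), (203, [19, 20, 21]), (204, [16, 15, 15]), (205, [19, 18, 17]), (206, [39, 41, 41]), (207, [36, 39, 38]), (208, [37, 35, 37]), (209, [38, 36, 37]), (210, [35, 32, 33]), (211, [29, 27, 26]), (212, [29, 26, 27]), (213, [21, 22, 21]), (214, [17, 22, 22]), (215, [20, 18, 18]), (216, [10, 12, 12]), (217, [32, 31, 32]), (218, [58, 44, 45]), (219, [93, 39, 37]), (220, [103, 24, 22]), (221, [101, 13, 10]), (222, [100, 15, 16]), (223, [87, 7, 6]), (224, [85, 15, 18]), (225, [70, 8, 11])]
side [(130, [42, 43, 43]), (131, [70, 69, 71]), (132, [82, 81, 81]), (133, [81, 81, 81]), (134, [81, 80, 81]), (135, [82, 81, 81]), (136, [82, 80, 81]), (137, [82, 81, 81]), (138, [82, 81, 81]), (139, [84, 75, 74]), (140, [100, 43, 42]), (141, [118, 28, 28]), (142, [110, 27, 27]), (143, [84, 23, 22]), (144, [52, 23, 23]), (145, [25, 35, 37])]
```

```bash
python3 -m crank '[{"dx":0,"dy":0,"dz":0.003,"ax":0,"ay":0,"az":0},{"dx":0,"dy":0,"dz":0,"ax":0,"ay":0,"az":0}]' | grep -E 'pos|force:';python3 -m crank '[{"dx":0,"dy":0,"dz":0.002,"ax":0,"ay":0,"az":0},{"dx":0,"dy":0,"dz":0,"ax":0,"ay":0,"az":0}]'| grep -E 'pos|force:';python3 -m crank '[{"dx":0,"dy":0,"dz":0.002,"ax":0,"ay":0,"az":0},{"dx":0,"dy":0,"dz":0,"ax":0,"ay":0,"az":0}]'| grep -E 'pos|force:'
```

```text
position: [0.5608, -0.3549, 0.0656]
force: [0.6, 0.1, 0.5]
grasp_force: 0.0
position: [0.5608, -0.355, 0.0636]
force: [-0.0, -0.5, 0.0]
grasp_force: 0.0
position: [0.5608, -0.355, 0.0617]
force: [0.5, 0.1, 0.2]
grasp_force: 0.0
```

```bash
python3 -m crank '[{"dx":0,"dy":0,"dz":0.002,"ax":0,"ay":0,"az":0},{"dx":0,"dy":0,"dz":0,"ax":0,"ay":0,"az":0}]' | grep -E 'pos|force:';python3 -m crank '[{"dx":0,"dy":0,"dz":0.002,"ax":0,"ay":0,"az":0},{"dx":0,"dy":0,"dz":0,"ax":0,"ay":0,"az":0}]'| grep -E 'pos|force:'
```

```text
position: [0.5611, -0.3552, 0.0601]
force: [-0.3, -0.6, 2.4]
grasp_force: 0.9
position: [0.5612, -0.3553, 0.0583]
force: [1.0, 1.2, 2.8]
grasp_force: 1.5
```

Run:
```python
from h import *
b=snap('scene');d=snap('side')
for n,s,u,y0,y1 in(('scene',b,345,208,228),('side',d,264,132,148)):
  print(n,[(v,s['color'][v,u].tolist()) for v in range(y0+5,y1)])
```

```text
scene [(213, [28, 28, 27]), (214, [24, 25, 22]), (215, [26, 26, 27]), (216, [20, 22, 25]), (217, [14, 8, 14]), (218, [13, 14, 15]), (219, [16, 12, 14]), (220, [13, 13, 17]), (221, [37, 35, 36]), (222, [70, 50, 50]), (223, [93, 32, 31]), (224, [83, 6, 3]), (225, [75, 17, 14]), (226, [34, 2, 6]), (227, [13, 9, 13])]
side [(137, [82, 80, 81]), (138, [81, 81, 81]), (139, [82, 81, 81]), (140, [81, 81, 81]), (141, [87, 76, 76]), (142, [101, 47, 47]), (143, [95, 25, 25]), (144, [52, 22, 24]), (145, [25, 31, 34]), (146, [26, 55, 59]), (147, [32, 73, 78])]
```

Contact came at TCP z of about 0.061, so the tips are about 30 mm behind the reported TCP. Pressing on to full travel.

```bash
python3 -m crank '[{"dx":0,"dy":0,"dz":0.002,"ax":0,"ay":0,"az":0},{"dx":0,"dy":0,"dz":0,"ax":0,"ay":0,"az":0}]' | grep -E 'pos|force:';python3 -m crank '[{"dx":0,"dy":0,"dz":0.001,"ax":0,"ay":0,"az":0},{"dx":0,"dy":0,"dz":0,"ax":0,"ay":0,"az":0},{"dx":0,"dy":0,"dz":0,"ax":0,"ay":0,"az":0}]'| grep -E 'pos|force:'
```

```text
position: [0.5612, -0.3553, 0.0562]
force: [-0.1, 0.4, 3.5]
grasp_force: 2.2
position: [0.5613, -0.3553, 0.0557]
force: [0.3, 0.8, 5.9]
grasp_force: 3.1
```

```bash
python3 -m crank '[{"dx":0,"dy":0,"dz":0.001,"ax":0,"ay":0,"az":0},{"dx":0,"dy":0,"dz":0,"ax":0,"ay":0,"az":0}]' | grep -E 'pos|force:';python3 -m crank '[{"dx":0,"dy":0,"dz":-0.014,"ax":0,"ay":0,"az":0},{"dx":0,"dy":0,"dz":0,"ax":0,"ay":0,"az":0},{"dx":0,"dy":-0.018,"dz":0,"ax":0,"ay":0,"az":0},{"dx":0,"dy":-0.018,"dz":0,"ax":0,"ay":0,"az":0},{"dx":0,"dy":0,"dz":0,"ax":0,"ay":0,"az":0},{"dx":0,"dy":0,"dz":0.004,"ax":0,"ay":0,"az":0},{"dx":0,"dy":0,"dz":0.004,"ax":0,"ay":0,"az":0},{"dx":0,"dy":0,"dz":0,"ax":0,"ay":0,"az":0},{"dx":0,"dy":0,"dz":0,"ax":0,"ay":0,"az":0}]'| grep -E 'pos|force:'
python3 -m crank '[{"dx":0,"dy":0,"dz":0.003,"ax":0,"ay":0,"az":0},{"dx":0,"dy":0,"dz":0.002,"ax":0,"ay":0,"az":0},{"dx":0,"dy":0,"dz":0,"ax":0,"ay":0,"az":0},{"dx":0,"dy":0,"dz":0,"ax":0,"ay":0,"az":0}]' | grep -E 'pos|force:'
```

```text
position: [0.5614, -0.3553, 0.0555]
force: [-2.1, 2.7, 10.3]
grasp_force: 5.1
position: [0.5415, -0.3853, 0.0601]
force: [-1.2, 0.1, 2.2]
grasp_force: 0.9
position: [0.5419, -0.3854, 0.0557]
force: [-1.3, 1.0, 6.4]
grasp_force: 2.8
```

```bash
python3 -m crank '[{"dx":0,"dy":0,"dz":0.001,"ax":0,"ay":0,"az":0},{"dx":0,"dy":0,"dz":0,"ax":0,"ay":0,"az":0}]' | grep -E 'pos|force:';python3 -m crank '[{"dx":0,"dy":0,"dz":-0.014,"ax":0,"ay":0,"az":0},{"dx":0,"dy":0,"dz":0,"ax":0,"ay":0,"az":0},{"dx":0,"dy":-0.018,"dz":0,"ax":0,"ay":0,"az":0},{"dx":0,"dy":-0.018,"dz":0,"ax":0,"ay":0,"az":0},{"dx":0,"dy":0,"dz":0,"ax":0,"ay":0,"az":0},{"dx":0,"dy":0,"dz":0.004,"ax":0,"ay":0,"az":0},{"dx":0,"dy":0,"dz":0.004,"ax":0,"ay":0,"az":0},{"dx":0,"dy":0,"dz":0,"ax":0,"ay":0,"az":0},{"dx":0,"dy":0,"dz":0,"ax":0,"ay":0,"az":0}]'| grep -E 'pos|force:'
python3 -m crank '[{"dx":0,"dy":0,"dz":0.003,"ax":0,"ay":0,"az":0},{"dx":0,"dy":0,"dz":0.002,"ax":0,"ay":0,"az":0},{"dx":0,"dy":0,"dz":0,"ax":0,"ay":0,"az":0},{"dx":0,"dy":0,"dz":0,"ax":0,"ay":0,"az":0}]' | grep -E 'pos|force:'
python3 -m crank '[{"dx":0,"dy":0,"dz":0.001,"ax":0,"ay":0,"az":0},{"dx":0,"dy":0,"dz":0,"ax":0,"ay":0,"az":0}]' | grep -E 'pos|force:'
```

```text
position: [0.542, -0.3855, 0.0556]
force: [-3.1, 2.1, 9.5]
grasp_force: 4.9
position: [0.522, -0.4155, 0.06]
force: [-2.2, 0.1, 2.8]
grasp_force: 0.9
position: [0.5224, -0.4158, 0.0557]
force: [-1.7, 0.3, 5.7]
grasp_force: 2.8
position: [0.5225, -0.416, 0.0556]
force: [-3.3, 1.9, 9.4]
grasp_force: 4.8
```

```bash
python3 -m crank '[{"dx":0,"dy":0,"dz":-0.02,"ax":0,"ay":0,"az":0},{"dx":0,"dy":0,"dz":-0.04,"ax":0,"ay":0,"az":0},{"dx":0,"dy":0,"dz":-0.03,"ax":0,"ay":0,"az":0},{"dx":0.037,"dy":0.008,"dz":0,"ax":0,"ay":0,"az":0},{"dx":0.037,"dy":0.008,"dz":0,"ax":0,"ay":0,"az":0},{"dx":0.037,"dy":0.008,"dz":0,"ax":0,"ay":0,"az":0},{"dx":0.037,"dy":0.008,"dz":0,"ax":0,"ay":0,"az":0},{"dx":0.036,"dy":0.005,"dz":0,"ax":0,"ay":0,"az":0},{"dx":0,"dy":0,"dz":0,"ax":0,"ay":0,"az":0},{"dx":0,"dy":0,"dz":0,"ax":0,"ay":0,"az":0},{"dx":0,"dy":0,"dz":0,"ax":0,"ay":0,"az":0}]' 0 30
python3 - <<'E'
from h import *
s=snap('wrist');b=snap('scene');d=snap('side')
print(read_state()['q'].round(3))
for lo,hi in(((0,150,60),(6,255,255)),((40,120,50),(80,255,255)),((100,140,60),(128,255,255))):print([x[0] for x in blobs(b,lo,hi) if 300<x[0][0]<380])
cv2.imwrite('pics/g.png',np.hstack([cv2.resize(s['color'],(400,300)),np.vstack([cv2.resize(b['color'][190:290,240:400],(400,250)),cv2.resize(d['color'][90:190,220:380],(400,250))])[:300] if 0 else cv2.resize(np.hstack([b['color'][180:300,250:330],d['color'][80:200,275:355]]),(400,300))])[:,:,::-1])
E
```

```text
time: 12.6
position: [0.3881, -0.286, 0.1444]
tcp_rot: [[-0.841, 0.54, 0.001], [0.54, 0.841, -0.001], [-0.002, -0.0, -1.0]]
force: [0.0, -0.4, 1.4]
gripper_width: 0.0853
grasp_force: 0.0
[-0.887 -0.033  1.916  0.     1.259 -1.887]
[[344.6, 221.8]]
[[353.3, 227.8], [317.5, 253.6]]
[[343.9, 89.1], [363.0, 235.2]]
```

View pics/g.png

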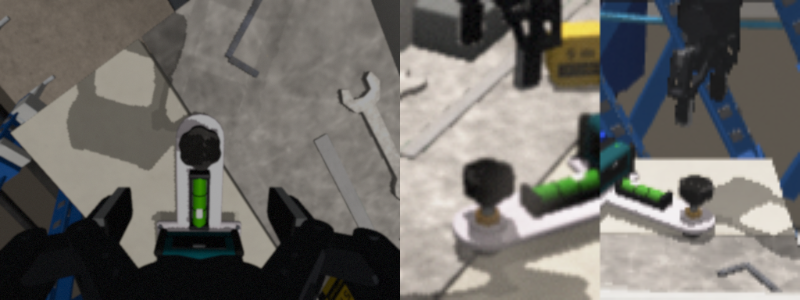

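The laser hasn't shifted: the scene keys are within 0.5 px of before. The wrist view has the knob at about (256,187), between the open fingers.

Run:
```python
from h import *
s=snap('wrist');st=read_state();R=st['tcp_rot']
g=s['color'][150:225,220:292].max(2); n,l,q,c=cv2.connectedComponentsWithStats((cv2.morphologyEx((g<60).astype(np.uint8),cv2.MORPH_OPEN,np.ones((9,9)))))
for i in range(1,n):
    if q[i][4]<200: continue
    print(q[i],c[i]+[220,150])
    for z in(.078,.082):
        p=onplane(s,*(c[i]+[220,150]),z);print(p.round(4),(R.T@(p-st['position'])).round(4))
print(st['position'])
```

```text
[  10   11   52   64 2464] [255.55641234 191.17775974]
[ 0.3873 -0.2845  0.078 ] [0.0012 0.0008 0.0661]
[ 0.3863 -0.2839  0.082 ] [0.0023 0.0008 0.0621]
[ 0.38781049 -0.28581908  0.14410442]
```

```bash
python3 -m crank '[{"dx":0.002,"dy":0.001,"dz":0.03,"ax":0,"ay":0,"az":0},{"dx":0,"dy":0,"dz":0.03,"ax":0,"ay":0,"az":0},{"dx":0,"dy":0,"dz":0.02,"ax":0,"ay":0,"az":0},{"dx":0,"dy":0,"dz":0.02,"ax":0,"ay":0,"az":0},{"dx":0,"dy":0,"dz":0.01,"ax":0,"ay":0,"az":0},{"dx":0,"dy":0,"dz":0,"ax":0,"ay":0,"az":0},{"dx":0,"dy":0,"dz":0,"ax":0,"ay":0,"az":0}]'
python3 - <<'E'
from h import *
s=snap('wrist');b=snap('scene');d=snap('side')
cv2.imwrite('pics/i.png',np.hstack([cv2.resize(s['color'],(300,225)),cv2.resize(b['color'][210:285,240:340],(300,225)),cv2.resize(d['color'][120:180,280:333],(199,225))])[:,:,::-1])
E
```

```text
time: 13.5
position: [0.3866, -0.2838, 0.0346]
tcp_rot: [[-0.841, 0.54, 0.001], [0.54, 0.841, -0.001], [-0.001, -0.0, -1.0]]
force: [-0.1, -0.2, 0.2]
gripper_width: 0.0849
grasp_force: 0.0
```

View pics/i.png

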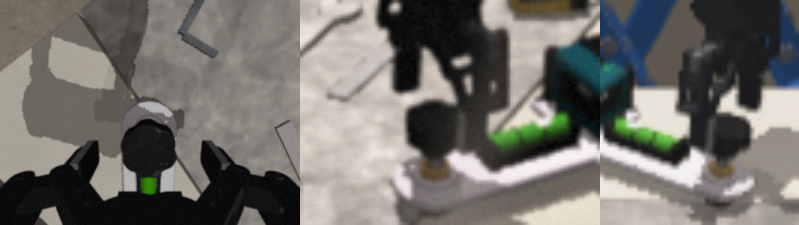

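The last picture shows the fingers straddling the knob, centred on it, with the tips around its upper part. I've used all ten views, so from here I go by numbers only. Next: down 14 mm and grip.

```bash
python3 -m crank '[{"dx":0,"dy":0,"dz":0.007,"ax":0,"ay":0,"az":0},{"dx":0,"dy":0,"dz":0.007,"ax":0,"ay":0,"az":0},{"dx":0,"dy":0,"dz":0,"ax":0,"ay":0,"az":0}]'
python3 -m crank '[{"dx":0,"dy":0,"dz":0,"ax":0,"ay":0,"az":0},{"dx":0,"dy":0,"dz":0,"ax":0,"ay":0,"az":0},{"dx":0,"dy":0,"dz":0,"ax":0,"ay":0,"az":0},{"dx":0,"dy":0,"dz":0,"ax":0,"ay":0,"az":0},{"dx":0,"dy":0,"dz":0,"ax":0,"ay":0,"az":0},{"dx":0,"dy":0,"dz":0,"ax":0,"ay":0,"az":0},{"dx":0,"dy":0,"dz":0,"ax":0,"ay":0,"az":0},{"dx":0,"dy":0,"dz":0,"ax":0,"ay":0,"az":0}]' 1 50
cat > bub.py <<'E'
from h import *
b=snap('scene')
g=blobs(b,(40,120,40),(80,255,255),15);k=[x for x in g if 345<x[0][0]<362 and 220<x[0][1]<236];print('key',k,'vial parts',[x for x in g if 295<x[0][0]<340 and 240<x[0][1]<265])
st=read_state();print(st['time'],st['position'].round(4),st['force'].round(1),st['moment'].round(2),st['gripper_width'],st['grasp_force'],st['q'][5].round(3))
E
python3 bub.py
```

```text
time: 13.95
position: [0.3853, -0.2823, 0.0187]
tcp_rot: [[-0.841, 0.54, -0.002], [0.54, 0.841, 0.002], [0.002, 0.001, -1.0]]
force: [-0.7, 1.1, -0.6]
gripper_width: 0.0854
grasp_force: 0.0
time: 14.75
position: [0.3864, -0.2828, 0.0203]
tcp_rot: [[-0.841, 0.54, 0.001], [0.54, 0.841, 0.001], [-0.0, 0.001, -1.0]]
force: [1.3, 4.7, 6.5]
gripper_width: 0.0469
grasp_force: 50.7
key [([353.1, 228.1], [348, 224, 11, 9, 71])] vial parts [([317.2, 253.7], [303, 247, 27, 12, 140])]
14.8 [ 0.3864 -0.2828  0.0203] [0.8 3.6 5.9] [ 0.77 -0.19 -0.02] 0.046074649015926804 50.65941095352173 -1.886
```

```bash
python3 -m crank '[{"dx":0,"dy":0,"dz":0.001,"ax":0,"ay":0,"az":0},{"dx":0,"dy":0,"dz":0.001,"ax":0,"ay":0,"az":0},{"dx":0,"dy":0,"dz":0,"ax":0,"ay":0,"az":0},{"dx":0,"dy":0,"dz":0,"ax":0,"ay":0,"az":0}]'; python3 bub.py
```

```text
time: 15.2
position: [0.3866, -0.2829, 0.0199]
tcp_rot: [[-0.842, 0.54, 0.0], [0.54, 0.842, 0.001], [0.0, 0.001, -1.0]]
force: [-3.7, 8.1, 19.8]
gripper_width: 0.0469
grasp_force: 52.3
key [([352.9, 228.2], [348, 225, 11, 8, 73])] vial parts [([317.1, 253.9], [304, 247, 26, 13, 143])]
15.25 [ 0.3866 -0.2829  0.0198] [-3.8  8.6 19.7] [ 1.58  0.53 -0.05] 0.04659845168839544 52.25784480571747 -1.886
```

```bash
python3 -m crank '[{"dx":0,"dy":0,"dz":-0.0007,"ax":0,"ay":0,"az":0.1},{"dx":0,"dy":0,"dz":0,"ax":0,"ay":0,"az":0.1},{"dx":0,"dy":0,"dz":0,"ax":0,"ay":0,"az":0.1},{"dx":0,"dy":0,"dz":0,"ax":0,"ay":0,"az":0.1},{"dx":0,"dy":0,"dz":0,"ax":0,"ay":0,"az":0.1},{"dx":0,"dy":0,"dz":0,"ax":0,"ay":0,"az":0.1},{"dx":0,"dy":0,"dz":0,"ax":0,"ay":0,"az":0.1},{"dx":0,"dy":0,"dz":0,"ax":0,"ay":0,"az":0.1},{"dx":0,"dy":0,"dz":0,"ax":0,"ay":0,"az":0.1},{"dx":0,"dy":0,"dz":0,"ax":0,"ay":0,"az":0.1},{"dx":0,"dy":0,"dz":0,"ax":0,"ay":0,"az":0}]'; python3 bub.py
```

```text
time: 16.35
position: [0.3877, -0.2831, 0.0201]
tcp_rot: [[0.003, 1.0, 0.003], [1.0, -0.003, 0.0], [0.0, 0.003, -1.0]]
force: [1.5, 6.5, 12.4]
gripper_width: 0.0464
grasp_force: 51.4
key [([353.3, 228.0], [348, 224, 11, 9, 73])] vial parts [([317.8, 253.4], [305, 247, 25, 12, 132])]
16.4 [ 0.3877 -0.2831  0.0202] [ 0.9  7.6 11.8] [ 1.23 -0.66 -0.06] 0.046626400179111564 51.421571373939514 -0.886
```

```bash
python3 -m crank '[{"dx":0,"dy":0,"dz":0,"ax":0,"ay":0,"az":0.12},{"dx":0,"dy":0,"dz":0,"ax":0,"ay":0,"az":0.12},{"dx":0,"dy":0,"dz":0,"ax":0,"ay":0,"az":0.12},{"dx":0,"dy":0,"dz":0,"ax":0,"ay":0,"az":0.12},{"dx":0,"dy":0,"dz":0,"ax":0,"ay":0,"az":0.12},{"dx":0,"dy":0,"dz":0,"ax":0,"ay":0,"az":0.12},{"dx":0,"dy":0,"dz":0,"ax":0,"ay":0,"az":0.12},{"dx":0,"dy":0,"dz":0,"ax":0,"ay":0,"az":0.12},{"dx":0,"dy":0,"dz":0,"ax":0,"ay":0,"az":0.12},{"dx":0,"dy":0,"dz":0,"ax":0,"ay":0,"az":0.12},{"dx":0,"dy":0,"dz":0,"ax":0,"ay":0,"az":0}]'
python3 -m crank '[{"dx":0,"dy":0,"dz":0,"ax":0,"ay":0,"az":0},{"dx":0,"dy":0,"dz":0,"ax":0,"ay":0,"az":0},{"dx":0,"dy":0,"dz":0,"ax":0,"ay":0,"az":0},{"dx":0,"dy":0,"dz":0,"ax":0,"ay":0,"az":0},{"dx":0,"dy":0,"dz":0,"ax":0,"ay":0,"az":0},{"dx":0,"dy":0,"dz":0,"ax":0,"ay":0,"az":0}]' | grep force:
cat >> bub.py <<'E'
# vial axis in laser frame; sample profile in scene, side, wrist
x=np.array([.846,-.533,0]);N=np.array([.3870,-.2840,0]);xs=np.arange(-84,-11,2)
for n in('scene','wrist','side'):
    s=b if n=='scene' else snap(n)
    hsv=cv2.cvtColor(s['color'],cv2.COLOR_RGB2HSV)
    out=[]
    for t in xs:
        p=N+x*(t+130)/1000+[0,0,.050];u,v=proj(s,p)
        if not(1<u<510 and 1<v<382): out.append(None);continue
        w=3 if n=='wrist' else 2
        pa=cv2.getRectSubPix(s['color'],(2*w+1,2*w+1),(float(u),float(v))).reshape(-1,3).astype(int)
        out.append((int(pa[:,1].max()),int((pa.min(1)).max())))
    print(n,[(int(t),*o) for t,o in zip(xs,out) if o])
E
python3 bub.py
python3 - <<'E'
from h import *
s=snap('wrist');print(blobs(s,(40,120,40),(80,255,255),15));print(blobs(s,(0,150,40),(6,255,255),60),blobs(s,(100,140,60),(128,255,255),100))
E
```

```text
time: 17.5
position: [0.3884, -0.2839, 0.0202]
tcp_rot: [[0.933, 0.36, 0.005], [0.36, -0.933, -0.002], [0.004, 0.003, -1.0]]
force: [4.6, 4.1, 7.4]
gripper_width: 0.0465
grasp_force: 51.1
force: [3.7, 3.6, 8.6]
grasp_force: 51.1
key [([353.7, 227.7], [349, 224, 11, 9, 74])] vial parts [([317.8, 252.8], [304, 246, 26, 13, 140])]
18.15 [ 0.3884 -0.2839  0.0202] [4.3 4.7 8.6] [ 0.73 -0.9  -0.08] 0.04667194872168977 51.0785186290741 0.314
scene [(-84, 174, 141), (-82, 176, 152), (-80, 178, 161), (-78, 184, 169), (-76, 184, 171), (-74, 183, 172), (-72, 184, 174), (-70, 180, 163), (-68, 176, 151), (-66, 178, 155), (-64, 193, 171), (-62, 209, 184), (-60, 217, 196), (-58, 220, 199), (-56, 222, 202), (-54, 225, 209), (-52, 232, 219), (-50, 239, 238), (-48, 239, 237), (-46, 239, 236), (-44, 238, 234), (-42, 240, 237), (-40, 241, 240), (-38, 239, 238), (-36, 238, 236), (-34, 238, 235), (-32, 236, 230), (-30, 224, 224), (-28, 226, 226), (-26, 223, 223), (-24, 223, 223), (-22, 225, 225), (-20, 222, 222), (-18, 221, 221), (-16, 193, 190), (-14, 166, 111), (-12, 162, 57)]
wrist [(-84, 98, 36), (-82
[... 566 characters left out ...]
2, 146, 31)]
side [(-84, 226, 213), (-82, 226, 212), (-80, 227, 215), (-78, 227, 215), (-76, 228, 217), (-74, 227, 217), (-72, 228, 217), (-70, 227, 216), (-68, 227, 217), (-66, 228, 217), (-64, 229, 218), (-62, 228, 218), (-60, 229, 218), (-58, 228, 218), (-56, 230, 219), (-54, 233, 223), (-52, 239, 232), (-50, 239, 237), (-48, 238, 234), (-46, 237, 233), (-44, 236, 231), (-42, 235, 229), (-40, 237, 229), (-38, 239, 235), (-36, 238, 235), (-34, 238, 234), (-32, 236, 232), (-30, 230, 219), (-28, 222, 222), (-26, 221, 221), (-24, 227, 227), (-22, 225, 223), (-20, 213, 213), (-18, 227, 227), (-16, 204, 193), (-14, 201, 160), (-12, 190, 124)]
[([392.0, 151.2], [323, 102, 140, 103, 4593])]
[] []
```

```bash
cat > vial.py <<'E'
from h import *
s=snap('wrist');h=cv2.cvtColor(s['color'],cv2.COLOR_RGB2HSV)
m=cv2.inRange(h,np.array((40,120,40)),np.array((80,255,255)));n,l,q,c=cv2.connectedComponentsWithStats(m);i=1+q[1:,4].argmax()
ct=max(cv2.findContours(cv2.morphologyEx((l==i).astype(np.uint8),cv2.MORPH_CLOSE,np.ones((31,31))),0,1)[0],key=cv2.contourArea)
(r0,sz,an)=cv2.minAreaRect(ct);box=cv2.boxPoints((r0,sz,an))
e=[(box[k]-box[k-1]) for k in(1,2)];ax=max(e,key=np.linalg.norm);L=np.linalg.norm(ax);ax=ax/L
st=read_state();x=np.array([.846,-.533,0])
nr=np.array([-ax[1],ax[0]]);P=[]
for k in np.arange(-L/2-4,L/2+4,1.0):
    cc=np.array(r0)+ax*k;t=((onplane(s,*cc,.050)-[.387,-.284,.05])@x)*1000-130
    col=np.array([s['color'][int(round((cc+nr*j)[1])),int(round((cc+nr*j)[0]))] for j in range(-3,4)]).astype(int)
    P.append((round(t,1),int(np.median(col[:,1])),int(np.median(col.min(1)))))
P.sort();print(sz,*['%g:%d/%d'%p for p in P])
b=[p[0] for p in P if p[2]>100 and p[0]>-80];print('bubble',min(b),max(b),(min(b)+max(b))/2,st['force'].round(1))
E
python3 vial.py
```

```text
(37.182064056396484, 154.76751708984375) -84.2:33/33 -83.7:34/33 -83.2:34/34 -82.7:33/33 -82.2:39/33 -81.7:62/33 -81.2:117/34 -80.8:156/34 -80.3:163/40 -79.8:168/40 -79.3:167/40 -78.8:170/42 -78.3:168/39 -77.8:170/43 -77.3:169/42 -76.8:169/41 -76.3:169/42 -75.8:167/41 -75.3:171/42 -74.8:166/38 -74.3:169/42 -73.8:168/40 -73.4:168/40 -72.9:168/41 -72.4:166/36 -71.9:169/42 -71.4:167/41 -70.9:170/42 -70.4:166/40 -69.9:168/39 -69.5:168/41 -69:167/36 -68.5:167/41 -68:168/40 -67.5:166/40 -67:166/36 -66.6:167/38 -66.1:165/37 -65.6:166/38 -65.1:165/37 -64.6:165/37 -64.2:167/38 -63.7:164/37 -63.2:167/37 -62.7:164/36 -62.2:165/35 -61.8:162/31 -61.3:166/35 -60.8:164/33 -60.3:164/33 -59.9:164/33 -59.4:161/33 -58.9:157/30 -58.4:136/26 -58:98/31 -57.5:61/35 -57:68/39 -56.6:119/29 -56.1:143/28 -55.6:159/28 -55.1:162/31 -54.7:162/31 -54.2:160/28 -53.7:163/28 -53.3:160/25 -52.8:162/30 -52.3:161/26 -51.9:161/28 -51.4:161/29 -50.9:160/31 -50.5:160/26 -50:159/27 -49.5:161/31 -49.1:157/52 -48.6:162/92 -48.1:168/135 -47.7:176/164 -47.2:176/165 -46.8:178/168 -46.3:181/176 -45.8:180/173 -45.4:181/179 -44.9:1
[... 336 characters left out ...]
.6:151/9 -33.1:152/15 -32.7:150/11 -32.2:151/10 -31.8:151/6 -31.3:152/10 -30.9:150/9 -30.4:151/8 -30:152/9 -29.6:150/8 -29.1:151/6 -28.7:149/6 -28.2:149/4 -27.8:150/3 -27.3:150/10 -26.9:149/1 -26.5:149/8 -26:149/4 -25.6:150/4 -25.1:149/4 -24.7:148/4 -24.3:149/6 -23.8:148/1 -23.4:149/3 -22.9:147/2 -22.5:149/4 -22.1:148/0 -21.6:147/2 -21.2:148/3 -20.8:147/0 -20.3:147/5 -19.9:145/1 -19.5:146/1 -19:146/0 -18.6:147/3 -18.2:146/1 -17.7:144/0 -17.3:145/0 -16.9:145/0 -16.4:146/0 -16:145/0 -15.6:145/0 -15.1:144/1 -14.7:144/0 -14.3:144/0 -13.8:143/0 -13.4:142/2 -13:129/1 -12.6:118/9 -12.1:65/18 -11.7:51/23 -11.3:29/26 -10.9:30/29 -10.4:32/30 -10:30/30 -9.6:27/25
bubble -48.1 -35.4 -41.75 [5.2 4.6 7.8]
```

```bash
python3 -m crank '[{"dx":0,"dy":0,"dz":0.0005,"ax":0,"ay":0,"az":0.1},{"dx":0,"dy":0,"dz":0,"ax":0,"ay":0,"az":0.1},{"dx":0,"dy":0,"dz":0,"ax":0,"ay":0,"az":0.1},{"dx":0,"dy":0,"dz":0,"ax":0,"ay":0,"az":0.1},{"dx":0,"dy":0,"dz":0,"ax":0,"ay":0,"az":0.1},{"dx":0,"dy":0,"dz":0,"ax":0,"ay":0,"az":0.1},{"dx":0,"dy":0,"dz":0,"ax":0,"ay":0,"az":0.1},{"dx":0,"dy":0,"dz":0,"ax":0,"ay":0,"az":0.1},{"dx":0,"dy":0,"dz":0,"ax":0,"ay":0,"az":0},{"dx":0,"dy":0,"dz":0,"ax":0,"ay":0,"az":0},{"dx":0,"dy":0,"dz":0,"ax":0,"ay":0,"az":0}]'
python3 -m crank '[{"dx":0,"dy":0,"dz":0,"ax":0,"ay":0,"az":0},{"dx":0,"dy":0,"dz":0,"ax":0,"ay":0,"az":0},{"dx":0,"dy":0,"dz":0,"ax":0,"ay":0,"az":0},{"dx":0,"dy":0,"dz":0,"ax":0,"ay":0,"az":0},{"dx":0,"dy":0,"dz":0,"ax":0,"ay":0,"az":0},{"dx":0,"dy":0,"dz":0,"ax":0,"ay":0,"az":0},{"dx":0,"dy":0,"dz":0,"ax":0,"ay":0,"az":0},{"dx":0,"dy":0,"dz":0,"ax":0,"ay":0,"az":0}]' | grep force:; python3 vial.py
```

```text
time: 19.45
position: [0.3888, -0.2845, 0.0202]
tcp_rot: [[0.909, -0.417, 0.005], [-0.417, -0.909, -0.003], [0.006, 0.0, -1.0]]
force: [4.1, 3.9, 8.4]
gripper_width: 0.0466
grasp_force: 51.2
force: [5.1, 4.0, 9.2]
grasp_force: 51.2
(41.356990814208984, 164.85694885253906) -84.1:53/53 -83.6:55/54 -83.1:57/56 -82.6:72/56 -82.1:104/53 -81.6:140/41 -81.1:147/23 -80.6:152/17 -80.2:152/17 -79.7:154/19 -79.2:156/22 -78.7:156/23 -78.2:159/25 -77.7:154/14 -77.2:154/16 -76.7:155/20 -76.3:156/21 -75.8:158/24 -75.3:159/28 -74.8:161/28 -74.3:153/15 -73.8:156/25 -73.4:155/24 -72.9:158/23 -72.4:159/24 -71.9:159/24 -71.5:161/25 -71:156/22 -70.5:157/21 -70:157/23 -69.6:160/28 -69.1:160/28 -68.6:161/27 -68.2:163/32 -67.7:157/22 -67.2:160/28 -66.7:160/22 -66.3:161/29 -65.8:163/29 -65.4:163/32 -64.9:165/33 -64.4:160/25 -64:161/29 -63.5:163/33 -63:164/34 -62.6:164/31 -62.1:165/33 -61.7:161/29 -61.2:162/30 -60.7:162/28 -60.3:164/32 -59.8:165/36 -59.4:163/36 -58.9:163/36 -58.5:140/29 -58:110/32 -57.6:79/43 -57.1:81/43 -56.7:119/40 -56.2:151/39 -55.8:164/39 -55.3:163/36 -54.9:165/33 -54.4:165/33 -54:166/37 
[... 743 characters left out ...]
32 -29.9:163/30 -29.5:165/30 -29.1:164/33 -28.7:163/30 -28.3:162/29 -27.9:163/31 -27.5:163/31 -27.1:163/32 -26.7:163/27 -26.3:162/24 -25.9:162/30 -25.5:161/27 -25.1:161/28 -24.7:163/28 -24.3:161/26 -23.9:162/26 -23.5:161/24 -23.1:161/28 -22.8:160/25 -22.4:160/23 -22:161/28 -21.6:160/25 -21.2:160/25 -20.8:159/21 -20.4:159/24 -20:159/23 -19.6:160/23 -19.3:160/25 -18.9:159/22 -18.5:159/24 -18.1:158/22 -17.7:158/21 -17.3:159/21 -17:158/22 -16.6:157/20 -16.2:158/21 -15.8:157/18 -15.4:157/20 -15.1:157/20 -14.7:157/16 -14.3:157/20 -13.9:156/19 -13.6:157/17 -13.2:156/16 -12.8:156/17 -12.4:156/16 -12.1:8/8 -11.7:12/10 -11.3:9/8 -10.9:11/7 -10.6:12/12 -10.2:10/10
bubble -52.7 -38.9 -45.8 [4.8 4.1 9.6]
```

Rings at −57.4 and −35.6, bubble at −45.8: only 0.7 mm off. One small final turn and a slightly firmer push.

```bash
python3 -m crank '[{"dx":0,"dy":0,"dz":0.0006,"ax":0,"ay":0,"az":0.06},{"dx":0,"dy":0,"dz":0,"ax":0,"ay":0,"az":0.06},{"dx":0,"dy":0,"dz":0,"ax":0,"ay":0,"az":0},{"dx":0,"dy":0,"dz":0,"ax":0,"ay":0,"az":0},{"dx":0,"dy":0,"dz":0,"ax":0,"ay":0,"az":0},{"dx":0,"dy":0,"dz":0,"ax":0,"ay":0,"az":0},{"dx":0,"dy":0,"dz":0,"ax":0,"ay":0,"az":0},{"dx":0,"dy":0,"dz":0,"ax":0,"ay":0,"az":0},{"dx":0,"dy":0,"dz":0,"ax":0,"ay":0,"az":0},{"dx":0,"dy":0,"dz":0,"ax":0,"ay":0,"az":0},{"dx":0,"dy":0,"dz":0,"ax":0,"ay":0,"az":0},{"dx":0,"dy":0,"dz":0,"ax":0,"ay":0,"az":0}]'; python3 vial.py | tr ' ' '\n' | awk -F'[:/]' '/^-/&&$2<125&&$1>-62&&$1<-30' | tr '\n' ' '; python3 vial.py | tail -1; python3 bub.py | head -2
```

```text
time: 21.5
position: [0.3888, -0.2847, 0.0201]
tcp_rot: [[0.853, -0.522, 0.005], [-0.522, -0.853, -0.003], [0.006, -0.0, -1.0]]
force: [2.5, 6.0, 13.9]
gripper_width: 0.0463
grasp_force: 51.6
-58:109/42 -57.5:74/43 -57.1:87/33 -36:84/40 -35.6:62/42 -35.2:89/38 -53.1 -39.3 -46.2 bubble -53.1 -39.3 -46.2 [ 3.4  5.1 13.6]
key [([353.8, 227.6], [349, 224, 11, 9, 72])] vial parts [([318.0, 252.6], [304, 246, 27, 12, 141])]
21.65 [ 0.3888 -0.2847  0.02  ] [ 2.9  5.2 13.9] [ 0.81 -0.68 -0.01] 0.046258251983750116 51.615641713142395 1.234
```

The bubble is within 0.4 mm of the middle, the downward push is 13.9 N, and the knob is gripped at 52 N.

```bash
python3 -c "
from rig import ctrl
print(ctrl.hand_in())"
```

```text
the job is handed in; nothing more can be done
None
```

I pressed the red, green and blue keys fully in that order, turned the knob until the bubble was about 0.4 mm from centre, and handed in at about 21.7 s with the knob still gripped (52 N) and pushed down at about 14 N. `hand_in()` returned no verdict.

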